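# Pack the ripe cherry packs by band colour

## Robot

A 6-joint arm with a two-finger parallel gripper is mounted at the origin on the work surface. World frame = base frame: x ahead of the robot, y to its left, z up, the work surface at z = 0. Lengths are in mm, angles in rad, forces in N, time in s.
With the tool pointing down it reaches from about 275 to 825 mm from the base axis. Payload 4.9 kg.
Tool frame: the origin (TCP) lies at the very end of the fingers, on their centre line; the grasp point (between the pads) lies 19 mm behind it; z points along the fingers, y is the line along which they close (so a half turn about z gives the same grasp; the last joint's range is limited). The gripper opens to 85 mm and grips with 20 to 120 N. Pads are 22 mm wide; open, the fingers measure 114 mm over their backs; the gripper's body (76 mm by 85 mm) begins 54 mm behind the grasp point. The pads swing forward as they close: fully open they stand 13 mm farther back than shut.
Start: joints at [-1.48, 0.326, -0.193, 1.052, 0, 1.437], TCP at [122.612, -536.176, 231.281] pointing down, gripper open.
Joint ranges: [-2.65, 2.65], [-0.97, 1.79], [-1.3, 1.35], [-1.93, 2.1], [-1.47, 1.37], [-3.14, 3.14]. Speed limits (rad/s): [2.57, 2.57, 3.14, 3.14, 3.14, 3.14].

## Interface

Orientations are given as a unit quaternion [w, x, y, z].
In Python, from station import bot gives the robot as it stands.
- The arm moves only by the tool servo_tool, never from a script. Its argument "plan" is a list of rows, each a list of 7 numbers: the turn, a rotation vector about the world's x, y, z in rad, then the shift along the world's x, y, z in mm, then the closure, from -1 (fully open) to 1 (shut). In form: [[wx, wy, wz, x, y, z, claw], ...]. A call has 1 to 5 rows; each row is the pose to reach, as a shift and turn from the pose commanded when the call began; what a row does not reach only later rows make up. A row lasts 1/10 s, in which the tool goes at most 50 mm and 8.59 degrees, less where a joint would pass 70% of its speed; a pose out of reach is approached as far as the arm can. A call with a gripper value outside its range is refused whole. The fingers move at their own pace and stop on an object; "squeeze" is the grip in N (left out, the last holds). Time passes only in rows, so rows that repeat a pose let the fingers close. It gives the time, the measured TCP pose, the force, the opening and the grip force at its end, in the units of the state.
- bot.get_state(): the state, without advancing time (a new reading comes with each control period).
- bot.read_camera(name): name is "side" or "top"; returns the picture (480x640x3 uint8, red, green, blue); there is no depth.
- bot.camera_info(name): a dict with "camera_matrix" (3x3 intrinsics, pixels), "origin" and "rotation" of the camera in the world. Camera axes: x right, y down, z forward; pixel columns grow to the right and rows downward; lengths in mm; the calibration is good to about 2 mm. A picture is of the moment at which its call begins. camera_info takes no time and is no camera call.
- bot.job_done(): hands the job in; it is judged then, once.
The state is a dict: "clock": time; "joint_positions": joint angles; "qvel": joint speeds; "effort": joint torques, N m; "ee_pos": TCP position; "orientation": TCP orientation; "contact_force": force on the tool from outside, world axes, zero at the start; "torque": the same for the moment, N m; "gripper_width": finger opening in mm; "grip_force": force on a finger pad.
Only numpy, scipy, OpenCV 4.12 (cv2) and the standard library are available. Lean on these libraries where they do the work, as an engineer would, in place of code of your own. Each camera call takes 0.05 s, during which the arm holds its last target. There are 200 camera calls.

## Task

Pack the foam crate: put each of the four packs that hold only red cherries on the crate pad of the same colour as its paper band, squarely centred on the pad, lengthwise along it and standing flat. Leave the two packs with green unripe cherries where they are, although their bands match pads too. The fruit bruises: keep the packs upright, set them down gently and do not drop them.

Things in the scene. Friction and masses are not known exactly. Their poses are not given: they have to be found in the camera images.
- pack_white_mid (a point): Ripe pack: clear fruit pack full of only red cherries, with a white paper band across the middle of its top. A closed rigid block 90 long (its x) x 56 wide (its y) x 45 mm high, about 150 g (may be 100 to 210 g), standing on the table. This point is its centre, 22.5 mm above its underside; z up. Looks the same turned half round. Grip it across the 56 mm width.
- pack_yellow_mid (a point): Ripe pack: clear fruit pack full of only red cherries, with a yellow paper band across the middle of its top. A closed rigid block 90 long (its x) x 56 wide (its y) x 45 mm high, about 150 g (may be 100 to 210 g), standing on the table. This point is its centre, 22.5 mm above its underside; z up. Looks the same turned half round. Grip it across the 56 mm width.
- pack_black_mid (a point): Ripe pack: clear fruit pack full of only red cherries, with a black paper band across the middle of its top. A closed rigid block 90 long (its x) x 56 wide (its y) x 45 mm high, about 150 g (may be 100 to 210 g), standing on the table. This point is its centre, 22.5 mm above its underside; z up. Looks the same turned half round. Grip it across the 56 mm width.
- pack_violet_mid (a point): Ripe pack: clear fruit pack full of only red cherries, with a violet paper band across the middle of its top. A closed rigid block 90 long (its x) x 56 wide (its y) x 45 mm high, about 150 g (may be 100 to 210 g), standing on the table. This point is its centre, 22.5 mm above its underside; z up. Looks the same turned half round. Grip it across the 56 mm width.
- unripe_white_mid (a point): Unripe look-alike: the same pack and size (90 x 56 x 45 mm) with a white band, but half of its cherries are bright green. Stays where it is. This point is its centre, 22.5 mm above its underside; x along its length, z up.
- unripe_violet_mid (a point): Unripe look-alike: the same pack and size (90 x 56 x 45 mm) with a violet band, but half of its cherries are bright green. Stays where it is. This point is its centre, 22.5 mm above its underside; x along its length, z up.
- pad_white_top (a point): White pad, 104 (its x) x 70 (its y) x 2 mm, fixed in the pale-blue foam crate, one of four in a 2 by 2 pattern in any order, centres 112 mm apart along x, 118 mm along y. This point: centre of its upper face, 10 mm above the table, z up. The crate is fixed, parallel to the pads, its walls 36 mm high; their inner faces are 57 mm (x) and 60 mm (y) from the pad's centre.
- pad_yellow_top (a point): Yellow pad, 104 (its x) x 70 (its y) x 2 mm, fixed in the pale-blue foam crate, one of four in a 2 by 2 pattern in any order, centres 112 mm apart along x, 118 mm along y. This point: centre of its upper face, 10 mm above the table, z up. The crate is fixed, parallel to the pads, its walls 36 mm high; their inner faces are 57 mm (x) and 60 mm (y) from the pad's centre.
- pad_black_top (a point): Black pad, 104 (its x) x 70 (its y) x 2 mm, fixed in the pale-blue foam crate, one of four in a 2 by 2 pattern in any order, centres 112 mm apart along x, 118 mm along y. This point: centre of its upper face, 10 mm above the table, z up. The crate is fixed, parallel to the pads, its walls 36 mm high; their inner faces are 57 mm (x) and 60 mm (y) from the pad's centre.
- pad_violet_top (a point): Violet pad, 104 (its x) x 70 (its y) x 2 mm, fixed in the pale-blue foam crate, one of four in a 2 by 2 pattern in any order, centres 112 mm apart along x, 118 mm along y. This point: centre of its upper face, 10 mm above the table, z up. The crate is fixed, parallel to the pads, its walls 36 mm high; their inner faces are 57 mm (x) and 60 mm (y) from the pad's centre.

How it is judged:
By the outcome, as a careful person would: the job done as asked, in the order asked, and still so for the second after the job is handed in, with the robot touching nothing.
It also fails if it takes over 106 s, if anything falls off the work surface, if the arm or the gripper's body presses on something with over 40 N, if the wrist force passes 120 N, or if a joint passes its speed limit or range.

## Working session

There is one attempt and no reset: what is moved stays moved. The work goes in short steps, Python scripts to look and compute and a tool call to move; the robot and the scene stay as the last step left them, time stands still between calls to the robot, and variables do not carry over. Pictures are saved under pics/ and viewed, at most 14 in all, crops included, and the job is handed in when it is done.

Besides the shell and the picture viewer there is one more tool, called after "Request:" as name(argument=value, ...) on one line, values as JSON. servo_tool: Moves the arm, as the interface text tells. Its arguments: {"type":"object","properties":{"plan":{"type":"array"},"squeeze":{"type":"number"}},"required":["plan"]}

```bash
mkdir -p pics; python3 - <<'E'
from station import bot
import cv2
for n in("top","side"):
    im=bot.read_camera(n); cv2.imwrite(f"pics/{n}0.png",im[:,:,::-1]); i=bot.camera_info(n); print(n,i)
print(bot.get_state())
E
```

```text
top {'camera_matrix': array([[445.27303709,   0.        , 317.52166319],
       [  0.        , 445.27303709, 242.14412758],
       [  0.        ,   0.        ,   1.        ]]), 'origin': array([419.50413625,  -4.25815232, 846.38059425]), 'rotation': array([-0.05114567,  0.71358353, -0.69751402,  0.04070455])}
side {'camera_matrix': array([[503.7895877 ,   0.        , 315.56783177],
       [  0.        , 503.7895877 , 237.94534449],
       [  0.        ,   0.        ,   1.        ]]), 'origin': array([ 409.10922706, -944.40714967,  763.92539101]), 'rotation': array([-0.44766197,  0.89191275, -0.05220622,  0.03694476])}
{'clock': 0.1, 'joint_positions': array([-1.48020625e+00,  3.26874465e-01, -1.93455010e-01,  1.05202835e+00,
        2.29126693e-05,  1.43662668e+00]), 'qvel': array([-0.00142559, -0.00201978,  0.00185358,  0.00202292,  0.00012841,
       -0.00042663]), 'effort': array([ 1.67994851e-03, -4.44240403e+01,  2.63037854e+01,  7.89571612e-03,
       -4.00184683e-05,  3.76246746e-06]), 'ee_pos': array([ 122.56684356, -535.63975164,  230.58855389]), 'orientation': array([-7.80311640e-04,  9.93691724e-01,  1.12143422e-01,  2.84645646e-05]), 'contact_force': array([-0.20346466,  0.16076029,  0.09651352]), 'torque': array([ 0.02881263, -0.02859791, -0.03404803]), 'grip_force': 0.0, 'gripper_width': 84.9733132257417}
```

View pics/top0.png

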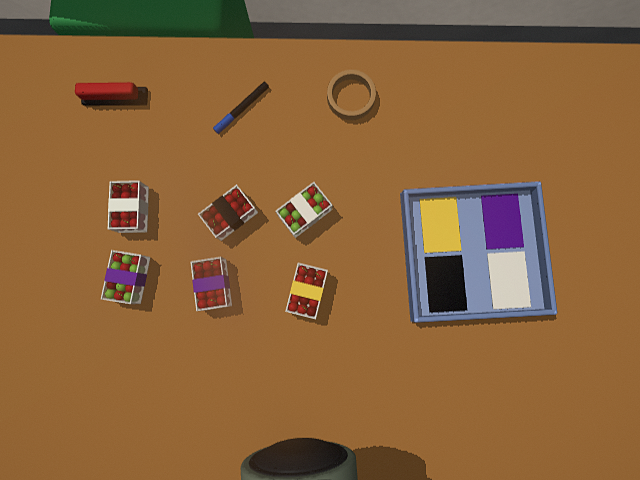

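View pics/side0.png

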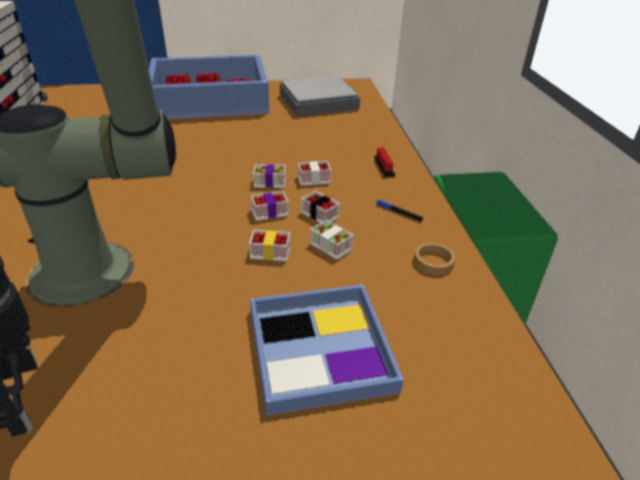

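```bash
cat > h.py <<'E'
import cv2, numpy as np
from scipy.spatial.transform import Rotation as R
from station import bot
def ray(n,px,z):
    i=bot.camera_info(n);K=i["camera_matrix"];q=i["rotation"];r=R.from_quat(np.r_[q[1:],q[0]])
    p=np.c_[np.atleast_2d(px),np.ones(len(np.atleast_2d(px)))]
    d=r.apply(p@np.linalg.inv(K).T);o=i["origin"]
    return (o+d*((z-o[2])/d[:,2])[:,None])[:,:2]
def mask(hsv,c):
    rg={"white":((0,0,150),(180,70,255)),"yellow":((20,140,120),(35,255,255)),"black":((0,0,0),(180,255,45)),"violet":((125,90,40),(155,255,255))}[c]
    return cv2.inRange(hsv,*rg)
def rect(pts):
    (c,s,a)=cv2.minAreaRect(pts.astype(np.float32).reshape(-1,1,2)); b=cv2.boxPoints((c,s,a))
    e=[b[1]-b[0],b[2]-b[1]];e=max(e,key=np.linalg.norm);ang=np.degrees(np.arctan2(e[1],e[0]))
    return np.round(c,1),np.round(sorted(s),1),round((ang+90)%180-90,1)
def blob(hsv,c,px,z,rad=24,n="top"):
    m=mask(hsv,c);w=np.zeros_like(m);cv2.circle(w,px,rad,255,-1);m&=w
    if c=="white": m=cv2.morphologyEx(m,cv2.MORPH_OPEN,np.ones((5,5),np.uint8))
    k,l,st,_=cv2.connectedComponentsWithStats(m);
    j=1+np.argmax(st[1:,4]);ys,xs=np.where(l==j);P=ray(n,np.c_[xs,ys],z)
    return P.mean(0).round(1),rect(P)
def sil(im,px,rad=38):
    hsv=cv2.cvtColor(im,cv2.COLOR_RGB2HSV)
    wood=cv2.inRange(hsv,(8,120,0),(19,255,255));m=255-wood;w=np.zeros_like(m);cv2.circle(w,px,rad,255,-1);m&=w
    m=cv2.morphologyEx(m,cv2.MORPH_CLOSE,np.ones((5,5),np.uint8))
    k,l,st,_=cv2.connectedComponentsWithStats(m);j=l[px[1],px[0]];ys,xs=np.where(l==j)
    return rect(ray("top",np.c_[xs,ys],45))
E
python3 - <<'E'
from h import *
im=cv2.imread("pics/top0.png")[:,:,::-1].copy();hsv=cv2.cvtColor(im,cv2.COLOR_RGB2HSV)
for c,p in dict(white=(125,205),black=(228,212),violet=(211,284),yellow=(307,291)).items():
    print("pack",c,*blob(hsv,c,p,45),"sil",sil(im,p))
for c,p in dict(yellow=(440,225),violet=(502,221),black=(445,283),white=(509,279)).items():
    print("pad",c,*blob(hsv,c,p,10,38))
crop=cv2.resize(im[170:330,90:340],None,fx=3.2,fy=3.2,interpolation=cv2.INTER_CUBIC);cv2.imwrite("pics/c0.png",crop[:,:,::-1])
E
```

```text
pack white [587.  369.8] (array([586.4, 369.5]), array([24.5, 56.6]), np.float32(-88.8)) sil (array([584. , 360.5]), array([75. , 98.4]), np.float32(1.8))
pack black [561.5 149.9] (array([562.4, 150.2]), array([ 2.5, 12.5]), np.float32(32.9)) sil (array([556. ,  16.5]), array([ 890.6, 1249. ]), np.float32(-89.2))
pack violet [444.9 203.8] (array([445. , 203.8]), array([23.8, 55.7]), np.float32(-79.7)) sil (array([445.8, 199.5]), array([66.1, 91.8]), np.float32(10.1))
pack yellow [436.6  26.8] (array([436.8,  27.1]), array([24.2, 56.6]), np.float32(77.4)) sil (array([436.8,  26.9]), array([57. , 91.1]), np.float32(-12.8))
pad yellow [ 567.4 -222. ] (array([ 567.8, -222. ]), array([ 70.2, 102.8]), np.float32(4.6))
pad violet [ 577.2 -339.1] (array([ 577.3, -339.1]), array([ 70.7, 104.4]), np.float32(4.5))
pad black [ 456.4 -230.8] (array([ 456.8, -231. ]), array([ 70. , 102.4]), np.float32(4.3))
pad white [ 466.1 -348.2] (array([ 466.7, -348.4]), array([ 70.9, 106.6]), np.float32(4.7))
```

View pics/c0.png

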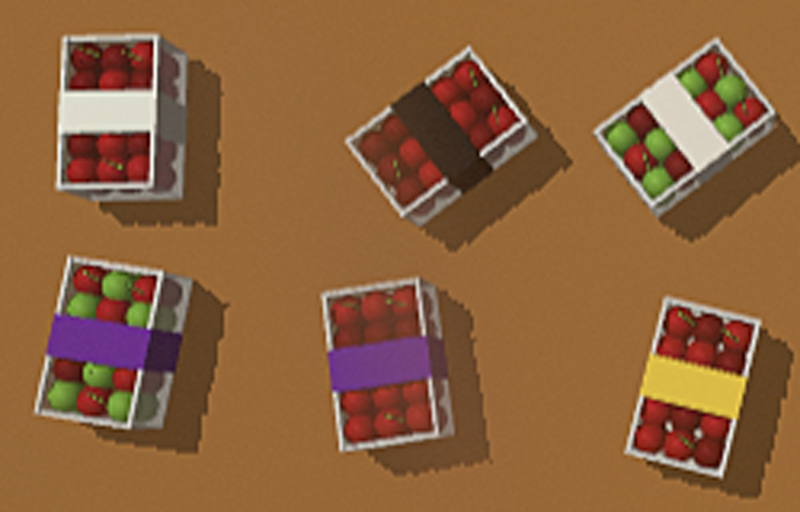

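```bash
python3 - <<'E'
from h import *
c=np.array([(345,142),(468,45),(527,122),(405,218)])/3.2+[90,170]
print(rect(ray("top",c,45)))
im=cv2.imread("pics/top0.png")
hsv=cv2.cvtColor(im,cv2.COLOR_BGR2HSV);m=cv2.inRange(hsv,(0,0,0),(180,255,75))
P=np.array([(428,138)])/3.2+[90,170];print(ray("top",P,45))
E
```

```text
(array([578.3, 177.4]), array([57.4, 89.8]), np.float32(-49.5))
[[574.08057198 182.26183519]]
```

Request:
servo_tool(plan=[[0,0,0.135,16,28,-6,-1],[0,0,0.27,32,56,-12,-1],[0,0,0.405,48,84,-18,-1],[0,0,0.54,64,112,-24,-1],[0,0,0.675,80,140,-30,-1]], squeeze=40)

```text
clock: 0.6
ee_pos: [203.0, -394.7, 200.7]
orientation: [-0.0, 0.899, 0.437, 0.0]
contact_force: [1.1, -0.7, 1.1]
gripper_width: 85.0
grip_force: 0.0
```

Request:
servo_tool(plan=[[0,0,0.135,16,28,-6,-1],[0,0,0.27,32,56,-12,-1],[0,0,0.405,48,84,-18,-1],[0,0,0.54,64,112,-24,-1],[0,0,0.675,80,140,-30,-1]])

```text
clock: 1.1
ee_pos: [282.9, -254.8, 170.9]
orientation: [-0.0, 0.704, 0.71, 0.0]
contact_force: [0.3, -0.4, 0.8]
gripper_width: 85.4
grip_force: 0.0
```

Request:
servo_tool(plan=[[0,0,0.135,16,28,-6,-1],[0,0,0.27,32,56,-12,-1],[0,0,0.405,48,84,-18,-1],[0,0,0.54,64,112,-24,-1],[0,0,0.675,80,140,-30,-1]])

```text
clock: 1.6
ee_pos: [362.9, -114.9, 141.0]
orientation: [-0.0, 0.429, 0.903, -0.0]
contact_force: [0.4, -0.5, -0.0]
gripper_width: 85.4
grip_force: 0.0
```

Request:
servo_tool(plan=[[0,0,0.135,16,28,-6,-1],[0,0,0.27,32,56,-12,-1],[0,0,0.405,48,84,-18,-1],[0,0,0.54,64,112,-21,-1],[0,0,0.67,74.4,143.2,-21,-1]])

```text
clock: 2.1
ee_pos: [437.6, 28.2, 119.7]
orientation: [-0.0, 0.108, 0.994, -0.0]
contact_force: [-0.1, -0.8, -0.4]
gripper_width: 85.6
grip_force: 0.0
```

Request:
servo_tool(plan=[[0,0,0,0,0,-30,-1],[0,0,0,0,0,-60,-1],[0,0,0,0,0,-90,-1],[0,0,0,0,0,-112,-1],[0,0,0,0,0,-112,0]])

```text
clock: 2.6
ee_pos: [434.2, 27.3, 5.9]
orientation: [-0.003, 0.111, 0.994, -0.0]
contact_force: [-0.5, -0.0, -0.4]
gripper_width: 73.3
grip_force: 0.0
```

Request:
servo_tool(plan=[[0,0,0,0,0,0,1],[0,0,0,0,0,0,1],[0,0,0,0,0,0,1],[0,0,0,0,0,0,1],[0,0,0,0,0,0,1]])

```text
clock: 3.1
ee_pos: [437.4, 27.0, 8.8]
orientation: [0.001, 0.111, 0.994, -0.0]
contact_force: [1.1, -0.1, -0.7]
gripper_width: 55.5
grip_force: 43.5
```

Request:
servo_tool(plan=[[0,0,0,0,0,5,1],[0,0,0,0,0,20,1],[0,0,0,0,0,40,1],[0,0,0,6,-12,60,1],[0,0,0.02,16,-32,70,1]])

```text
clock: 3.6
ee_pos: [453.1, -4.5, 80.0]
orientation: [0.0, 0.099, 0.995, 0.0]
contact_force: [0.9, -0.2, -3.5]
gripper_width: 55.3
grip_force: 43.6
```

Request:
servo_tool(plan=[[0,0,0.05,15,-30,0,1],[0,0,0.1,32,-62,0,1],[0,0,0.15,50,-95,0,1],[0,0,0.2,67,-127,0,1],[0,0,0.25,84,-159,0,1]])

```text
clock: 4.1
ee_pos: [537.4, -165.3, 78.6]
orientation: [-0.0, -0.025, 1.0, 0.0]
contact_force: [0.4, 0.2, -1.6]
gripper_width: 55.2
grip_force: 43.6
```

Request:
servo_tool(plan=[[0,0,0.02,14,-27,0,1],[0,0,0.03,24,-46,0,1],[0,0,0.03,30,-57,0,1],[0,0,0.03,30.6,-58,-8,1],[0,0,0.03,30.6,-58,-18,1]])

```text
clock: 4.6
ee_pos: [567.3, -221.4, 59.8]
orientation: [-0.0, -0.039, 0.999, 0.0]
contact_force: [-1.0, -0.4, -1.7]
gripper_width: 55.4
grip_force: 43.6
```

Request:
servo_tool(plan=[[0,0,0,0,0,-12,1],[0,0,0,0,0,-22,1],[0,0,0,0,0,-30,1],[0,0,0,0,0,-36,1],[0,0,0,0,0,-36,1]])

```text
clock: 5.1
ee_pos: [566.9, -221.4, 23.2]
orientation: [-0.001, -0.039, 0.999, 0.0]
contact_force: [0.4, -0.1, -2.3]
gripper_width: 55.7
grip_force: 43.6
```

```bash
python3 - <<'E'
from h import *
im=bot.read_camera("side");cv2.imwrite("pics/s1.png",im[:,:,::-1]);im=bot.read_camera("top");cv2.imwrite("pics/t1.png",cv2.resize(im[170:340,380:570],None,fx=3,fy=3,interpolation=2)[:,:,::-1])
s=bot.get_state();print(s["ee_pos"],s["orientation"],s["contact_force"],s["gripper_width"])
E
```

```text
[ 567.70530342 -221.96461947   24.33204391] [ 2.55700891e-05 -3.91214521e-02  9.99234462e-01 -2.82604109e-05] [-0.47333504 -0.18895685 -1.97997686] 55.520310278157964
```

View pics/s1.png

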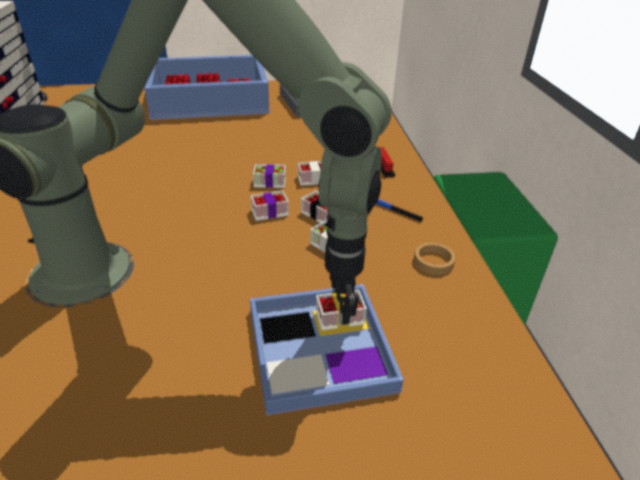

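Request:
servo_tool(plan=[[0,0,0,0,0,-1.5,1],[0,0,0,0,0,-3,1],[0,0,0,0,0,-4.5,1],[0,0,0,0,0,-5.5,1],[0,0,0,0,0,-6,1]])

```text
clock: 5.7
ee_pos: [567.7, -222.1, 18.8]
orientation: [0.0, -0.039, 0.999, -0.0]
contact_force: [-2.4, 1.1, 5.6]
gripper_width: 55.4
grip_force: 44.3
```

Request:
servo_tool(plan=[[0,0,0,0,0,0,1],[0,0,0,0,0,0,1]])

```text
clock: 5.9
ee_pos: [567.7, -222.0, 18.8]
orientation: [0.0, -0.039, 0.999, -0.0]
contact_force: [-2.0, 0.7, 5.0]
gripper_width: 55.5
grip_force: 44.2
```

Touched down (about 7 N upward). Release and rise, then look.

Request:
servo_tool(plan=[[0,0,0,0,0,0,-0.4],[0,0,0,0,0,0,-0.55],[0,0,0,0,0,0,-0.55],[0,0,0,0,0,5,-0.55],[0,0,0,0,0,25,-0.55]])

```text
clock: 6.4
ee_pos: [566.0, -221.1, 41.7]
orientation: [-0.002, -0.039, 0.999, 0.001]
contact_force: [1.5, -0.5, 0.1]
gripper_width: 66.0
grip_force: 0.0
```

Request:
servo_tool(plan=[[0,0,0,0,0,30,-0.55],[0,0,0,0,0,60,-0.7],[0,0,0,-10,40,77,-1],[0,0,0,-20,80,77,-1],[0,0,0,-30,125,77,-1]])

```text
clock: 6.9
ee_pos: [538.1, -96.6, 121.6]
orientation: [0.001, -0.038, 0.999, -0.0]
contact_force: [0.2, -0.1, -1.0]
gripper_width: 85.5
grip_force: 0.0
```

```bash
python3 - <<'E'
from h import *
im=bot.read_camera("top");cv2.imwrite("pics/t2full.png",im[:,:,::-1]);cv2.imwrite("pics/t2.png",cv2.resize(im[170:340,380:570],None,fx=3,fy=3,interpolation=2)[:,:,::-1])
hsv=cv2.cvtColor(im,cv2.COLOR_RGB2HSV)
print(blob(hsv,"yellow",(436,222),55))
print(bot.get_state()["ee_pos"])
E
```

```text
Traceback (most recent call last):
  File "h.py", line 20, in blob
    j=1+np.argmax(st[1:,4]);ys,xs=np.where(l==j);P=ray(n,np.c_[xs,ys],z)
        ~~~~~~~~~^^^^^^^^^^
ValueError: attempt to get argmax of an empty sequence
```

View pics/t2.png

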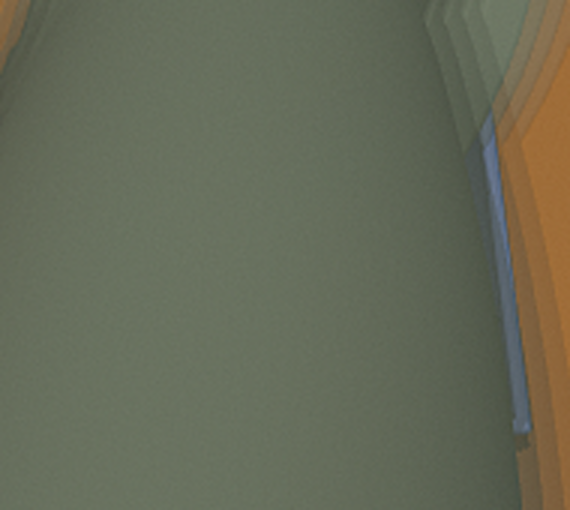

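Request:
servo_tool(plan=[[0,0,0.02,-12,40,0,-1],[0,0,0.04,-24,80,0,-1],[0,0,0.06,-36,120,0,-1],[0,0,0.08,-48,160,0,-1],[0,0,0.1,-60,200,0,-1]])

```text
clock: 7.45
ee_pos: [477.3, 104.4, 120.7]
orientation: [0.0, -0.089, 0.996, 0.0]
contact_force: [0.8, 0.5, -0.3]
gripper_width: 85.3
grip_force: 0.0
```

Request:
servo_tool(plan=[[0,0,0,-12,40,0,-1],[0,0,0,-24,75,0,-1],[0,0,0,-32.6,100.8,0,-1],[0,0,0,-32.6,100.8,-10,-1],[0,0,0,-32.6,100.8,-30,-1]])

```text
clock: 7.95
ee_pos: [446.4, 204.7, 91.2]
orientation: [0.002, -0.09, 0.996, 0.0]
contact_force: [1.7, -0.8, 0.0]
gripper_width: 85.4
grip_force: 0.0
```

```bash
python3 - <<'E'
from h import *
im=bot.read_camera("top");cv2.imwrite("pics/t3.png",im[:,:,::-1])
hsv=cv2.cvtColor(im,cv2.COLOR_RGB2HSV)
print(blob(hsv,"yellow",(437,223),55))
print(bot.get_state()["ee_pos"])
E
```

```text
(array([ 564.5, -207.7]), (array([ 562.4, -212.5]), array([70.9, 72.9]), np.float32(4.3)))
[443.97357555 203.42932119  87.60877219]
```

View pics/t3.png

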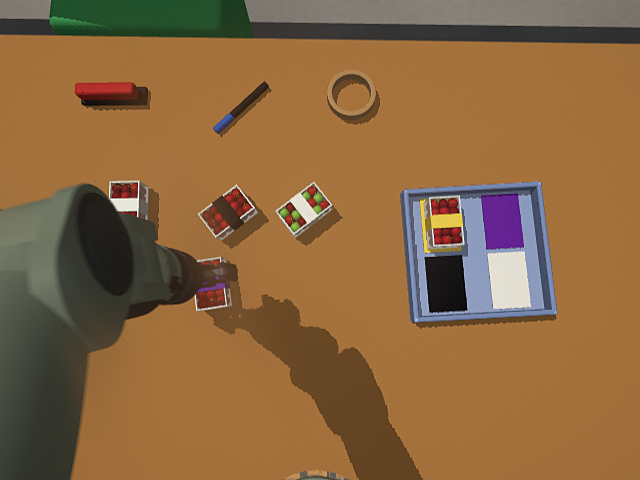

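Request:
servo_tool(plan=[[0,0,0,0,0,-25,-1],[0,0,0,0,0,-55,-1],[0,0,0,0,0,-75,-1],[0,0,0,0,0,-82,-0.8],[0,0,0,0,0,-82,0]])

```text
clock: 8.5
ee_pos: [444.5, 203.0, 7.6]
orientation: [-0.001, -0.089, 0.996, -0.0]
contact_force: [-0.4, -0.1, -0.1]
gripper_width: 64.1
grip_force: 0.0
```

Request:
servo_tool(plan=[[0,0,0,0,0,0,1],[0,0,0,0,0,0,1],[0,0,0,0,0,0,1],[0,0,0,0,0,0,1],[0,0,0,0,0,0,1]])

```text
clock: 9.0
ee_pos: [445.4, 203.9, 8.8]
orientation: [0.0, -0.089, 0.996, 0.0]
contact_force: [-0.0, -0.0, 2.4]
gripper_width: 55.7
grip_force: 44.1
```

```bash
python3 - <<'E'
from h import *
im=cv2.imread("pics/t3.png");hsv=cv2.cvtColor(im,cv2.COLOR_BGR2HSV)
m=mask(hsv,"yellow");m=cv2.morphologyEx(m,cv2.MORPH_OPEN,np.ones((9,9),np.uint8));ys,xs=np.where(m);print(xs.min(),xs.max(),ys.min(),ys.max())
P=ray("top",np.c_[xs,ys],55);print(P.mean(0),rect(P))
cv2.imwrite("pics/t3c.png",cv2.resize(im[180:270,395:480],None,fx=6,fy=6,interpolation=2))
E
```

```text
422 461 214 228
[ 565.79995273 -214.81845856] (array([ 566.2, -213.2]), array([24. , 71.8]), np.float32(-86.2))
```

View pics/t3c.png

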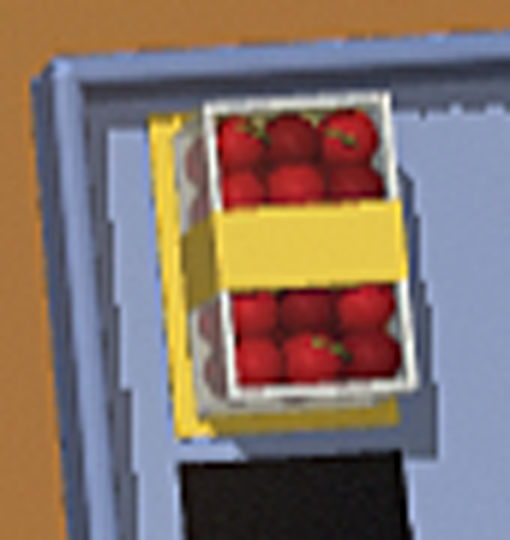

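Request:
servo_tool(plan=[[0,0,0,0,0,5,1],[0,0,0,0,0,22,1],[0,0,0,0,0,48,1],[0,0,0,2,-8,76,1],[0,0,0,7,-28,95,1]])

```text
clock: 9.5
ee_pos: [452.3, 176.7, 105.2]
orientation: [0.001, -0.09, 0.996, 0.0]
contact_force: [0.7, -0.3, -1.1]
gripper_width: 55.2
grip_force: 43.9
```

Request:
servo_tool(plan=[[0,0,-0.02,7,-30,5,1],[0,0,-0.04,16,-66,5,1],[0,0,-0.06,25,-104,5,1],[0,0,-0.08,34,-142,5,1],[0,0,-0.1,44,-180,5,1]])

```text
clock: 10.0
ee_pos: [495.9, -5.6, 108.6]
orientation: [0.0, -0.039, 0.999, 0.0]
contact_force: [0.6, 1.0, -2.3]
gripper_width: 55.4
grip_force: 44.0
```

Request:
servo_tool(plan=[[0,0,0,9,-38,0,1],[0,0,0,18,-76,0,1],[0,0,0,27,-114,0,1],[0,0,0,36,-152,0,1],[0,0,0,45,-190,0,1]])

```text
clock: 10.5
ee_pos: [541.0, -195.6, 108.5]
orientation: [-0.0, -0.039, 0.999, 0.0]
contact_force: [1.0, -0.1, -2.7]
gripper_width: 55.6
grip_force: 44.0
```

```bash
python3 - <<'E'
from h import *
c=np.array([(215,212),(402,200),(408,280),(218,290)])/6+[395,180]
P=ray("top",c,55);print(P.mean(0),rect(P))
c=np.array([(205,105),(388,93),(416,388),(234,397)])/6+[395,180]
P=ray("top",c,55);print(P.mean(0),rect(P))
print(bot.get_state()["ee_pos"])
E
```

```text
[ 566.39272221 -222.64751484] (array([ 566.5, -222.5]), array([24.3, 57.2]), np.float32(-85.7))
[ 566.61746626 -222.62129244] (array([ 566.4, -222.9]), array([55.2, 89.8]), np.float32(5.0))
[ 540.95614399 -195.64527854  108.50134345]
```

Request:
servo_tool(plan=[[0,0,0,9,-38,0,1],[0,0,0,18,-74,0,1],[0,0,0,26,-106,0,1],[0,0,0,33,-132,0,1],[0,0,0,36.2,-144.9,0,1]])

```text
clock: 11.0
ee_pos: [577.3, -341.4, 108.2]
orientation: [0.0, -0.038, 0.999, -0.0]
contact_force: [1.1, -0.1, -1.5]
gripper_width: 55.5
grip_force: 43.9
```

Request:
servo_tool(plan=[[0,0,0,0,0,-12,1],[0,0,0,0,0,-32,1],[0,0,0,0,0,-54,1],[0,0,0,0,0,-70,1],[0,0,0,0,0,-80,1]])

```text
clock: 11.5
ee_pos: [575.6, -336.1, 25.8]
orientation: [-0.002, -0.04, 0.999, 0.002]
contact_force: [-0.1, -0.2, -1.9]
gripper_width: 55.4
grip_force: 43.9
```

Request:
servo_tool(plan=[[0,0,0,0,0,-4,1],[0,0,0,0,0,-6,1],[0,0,0,0,0,-7.5,1],[0,0,0,0,0,-9,1],[0,0,0,0,0,-9.8,1]])

```text
clock: 12.0
ee_pos: [577.5, -339.3, 19.0]
orientation: [0.0, -0.039, 0.999, -0.0]
contact_force: [0.5, -0.4, -2.9]
gripper_width: 55.5
grip_force: 43.9
```

Request:
servo_tool(plan=[[0,0,0,0,0,0,1],[0,0,0,0,0,0,1]])

```text
clock: 12.2
ee_pos: [577.4, -339.3, 18.8]
orientation: [0.0, -0.039, 0.999, -0.0]
contact_force: [0.5, -0.2, -1.1]
gripper_width: 55.6
grip_force: 43.9
```

Request:
servo_tool(plan=[[0,0,0,0,0,-0.3,1],[0,0,0,0,0,-0.5,1],[0,0,0,0,0,-0.5,1]])

```text
clock: 12.5
ee_pos: [577.5, -339.3, 18.8]
orientation: [0.0, -0.039, 0.999, -0.0]
contact_force: [-1.3, -0.2, 5.6]
gripper_width: 55.5
grip_force: 44.7
```

Request:
servo_tool(plan=[[0,0,0,0,0,0,-0.4],[0,0,0,0,0,0,-0.55],[0,0,0,0,0,0,-0.55],[0,0,0,0,0,5,-0.55],[0,0,0,0,0,25,-0.55]])

```text
clock: 13.0
ee_pos: [575.6, -337.9, 41.0]
orientation: [-0.002, -0.039, 0.999, 0.001]
contact_force: [0.1, -0.6, -0.5]
gripper_width: 66.0
grip_force: 0.0
```

Request:
servo_tool(plan=[[0,0,0,0,0,30,-0.55],[0,0,0,0,0,60,-0.7],[0,0,-0.08,0,40,77,-1],[0,0,-0.16,0,80,77,-1],[0,0,-0.24,0,125,77,-1]])

```text
clock: 13.5
ee_pos: [577.8, -213.9, 121.3]
orientation: [0.001, 0.083, 0.997, -0.001]
contact_force: [1.3, 1.0, -0.5]
gripper_width: 85.0
grip_force: 0.0
```

Request:
servo_tool(plan=[[0,0,-0.08,0,45,0,-1],[0,0,-0.16,0,90,0,-1],[0,0,-0.24,0,135,0,-1],[0,0,-0.32,0,180,0,-1],[0,0,-0.4,0,225,0,-1]])

```text
clock: 14.0
ee_pos: [577.2, 12.7, 120.5]
orientation: [0.0, 0.279, 0.96, 0.0]
contact_force: [0.9, -0.2, -0.2]
gripper_width: 85.5
grip_force: 0.0
```

Request:
servo_tool(plan=[[0,0,-0.08,0,45,0,-1],[0,0,-0.16,0,90,0,-1],[0,0,-0.24,0.5,135,0,-1],[0,0,-0.3025,1.1,166.5,0,-1],[0,0,-0.3025,1.1,166.5,-15,-1]])

```text
clock: 14.5
ee_pos: [579.8, 182.1, 107.1]
orientation: [0.002, 0.417, 0.909, 0.002]
contact_force: [-0.4, -0.5, -0.8]
gripper_width: 85.0
grip_force: 0.0
```

```bash
python3 - <<'E'
from h import *
s=bot.get_state();print(s["ee_pos"],s["orientation"])
im=bot.read_camera("top");cv2.imwrite("pics/t4.png",im[:,:,::-1])
E
```

```text
[579.8295923  182.1254991  107.14057504] [0.00177136 0.41667742 0.90905043 0.00202895]
```

View pics/t4.png

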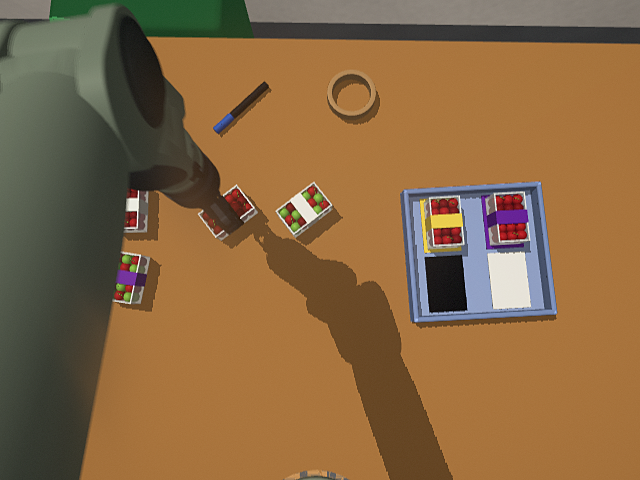

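Request:
servo_tool(plan=[[0,0,0,0,0,-30,-1],[0,0,0,0,0,-60,-1],[0,0,0,0,0,-85,-1],[0,0,0,0,0,-96.7,-0.9],[0,0,0,0,0,-96.7,-0.3]])

```text
clock: 15.05
ee_pos: [576.9, 176.7, 6.9]
orientation: [-0.001, 0.419, 0.908, -0.001]
contact_force: [-0.5, 0.1, 0.7]
gripper_width: 69.0
grip_force: 0.0
```

Request:
servo_tool(plan=[[0,0,0,0,0,0,1],[0,0,0,0,0,0,1],[0,0,0,0,0,0,1],[0,0,0,0,0,0,1],[0,0,0,0,0,0,1]])

```text
clock: 15.55
ee_pos: [579.0, 177.5, 9.3]
orientation: [0.001, 0.419, 0.908, 0.0]
contact_force: [-0.7, 0.2, 4.1]
gripper_width: 55.8
grip_force: 44.7
```

```bash
python3 - <<'E'
from h import *
im=cv2.imread("pics/t4.png")
cv2.imwrite("pics/t4c.png",cv2.resize(im[180:270,470:560],None,fx=6,fy=6,interpolation=2))
E
```

```text
(no output)
```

View pics/t4c.png

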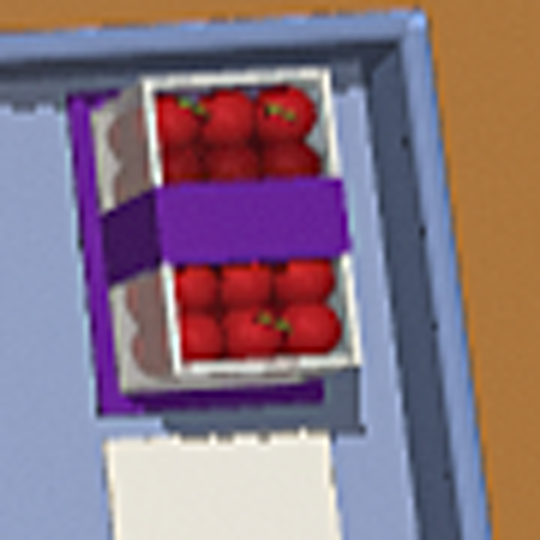

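Request:
servo_tool(plan=[[0,0,0,0,0,5,1],[0,0,0,0,0,22,1],[0,0,0,0,0,48,1],[0,0,0,-2,-8,76,1],[0,0,0.05,-8,-28,95,1]])

```text
clock: 16.05
ee_pos: [571.3, 150.4, 105.2]
orientation: [0.001, 0.394, 0.919, 0.001]
contact_force: [0.5, -0.2, -1.5]
gripper_width: 55.3
grip_force: 44.3
```

Request:
servo_tool(plan=[[0,0,0.08,-10,-33,5,1],[0,0,0.18,-21,-70,5,1],[0,0,0.28,-32,-108,5,1],[0,0,0.38,-43,-146,5,1],[0,0,0.48,-54,-184,5,1]])

```text
clock: 16.55
ee_pos: [515.5, -35.8, 108.5]
orientation: [0.0, 0.164, 0.986, 0.0]
contact_force: [-0.0, -0.8, -2.3]
gripper_width: 55.7
grip_force: 44.3
```

Request:
servo_tool(plan=[[0,0,0.1,-12,-40,0,1],[0,0,0.2,-24,-80,0,1],[0,0,0.29,-36,-120,0,1],[0,0,0.37,-47,-158,0,1],[0,0,0.4125,-59.7,-196.3,0,1]])

```text
clock: 17.05
ee_pos: [456.0, -232.3, 108.5]
orientation: [0.0, -0.04, 0.999, 0.0]
contact_force: [0.5, -0.1, -0.7]
gripper_width: 55.8
grip_force: 44.3
```

Request:
servo_tool(plan=[[0,0,0,0,0,-8,1],[0,0,0,0,0,-28,1],[0,0,0,0,0,-50,1],[0,0,0,0,0,-68,1],[0,0,0,0,0,-78,1]])

```text
clock: 17.55
ee_pos: [455.6, -229.5, 28.8]
orientation: [-0.001, -0.039, 0.999, 0.001]
contact_force: [0.8, 0.1, -1.7]
gripper_width: 55.4
grip_force: 44.2
```

```bash
python3 - <<'E'
from h import *
c=np.array([(143,80),(328,70),(360,365),(173,375)])/6+[470,180]
P=ray("top",c,55);print(P.mean(0),rect(P))
s=bot.get_state();print(s["ee_pos"],s["orientation"],s["contact_force"])
E
```

```text
[ 576.15768603 -339.02530313] (array([ 576.2, -339.1]), array([55.7, 90. ]), np.float32(4.1))
[ 455.64651676 -229.52335852   28.7541114 ] [-1.01262159e-03 -3.92234447e-02  9.99229510e-01  9.39612597e-04] [ 0.80445035  0.14488368 -1.65558819]
```

Request:
servo_tool(plan=[[0,0,0,0,0,-5,1],[0,0,0,0,0,-8,1],[0,0,0,0,0,-10,1],[0,0,0,0,0,-11.2,1],[0,0,0,0,0,-11.8,1]])

```text
clock: 18.05
ee_pos: [457.1, -231.1, 19.2]
orientation: [0.0, -0.039, 0.999, -0.0]
contact_force: [-1.2, 1.0, 7.1]
gripper_width: 55.4
grip_force: 45.2
```

Request:
servo_tool(plan=[[0,0,0,0,0,-0.3,1],[0,0,0,0,0,-0.3,1]])

```text
clock: 18.25
ee_pos: [457.1, -231.1, 19.2]
orientation: [0.001, -0.039, 0.999, -0.0]
contact_force: [-0.8, 0.8, 5.0]
gripper_width: 55.5
grip_force: 44.9
```

Request:
servo_tool(plan=[[0,0,0,0,0,0,-0.4],[0,0,0,0,0,0,-0.55],[0,0,0,0,0,0,-0.55],[0,0,0,0,0,5,-0.55],[0,0,0,0,0,25,-0.55]])

```text
clock: 18.75
ee_pos: [455.2, -229.9, 42.1]
orientation: [-0.002, -0.039, 0.999, 0.001]
contact_force: [0.6, 0.2, 0.5]
gripper_width: 66.1
grip_force: 0.0
```

Request:
servo_tool(plan=[[0,0,0,0,0,30,-0.55],[0,0,0,0,0,60,-0.7],[0,0,0,8,40,77,-1],[0,0,0,17,80,77,-1],[0,0,0,26,125,77,-1]])

```text
clock: 19.25
ee_pos: [483.6, -105.5, 121.5]
orientation: [0.001, -0.038, 0.999, -0.001]
contact_force: [0.1, 0.5, 0.8]
gripper_width: 85.5
grip_force: 0.0
```

Request:
servo_tool(plan=[[0,0,-0.01,10,47,0,-1],[0,0,-0.02,20,94,0,-1],[0,0,-0.03,30,141,0,-1],[0,0,-0.04,40,188,0,-1],[0,0,-0.052,51,235,0,-1]])

```text
clock: 19.75
ee_pos: [533.7, 131.1, 120.6]
orientation: [0.0, -0.013, 1.0, -0.0]
contact_force: [1.0, -0.3, 0.3]
gripper_width: 85.3
grip_force: 0.0
```

Request:
servo_tool(plan=[[0,0,0,10,47,0,-1],[0,0,0,20,94,0,-1],[0,0,0,30,141,0,-1],[0,0,0,40,188,0,-1],[0,0,0,48,220,0,-1]])

```text
clock: 20.25
ee_pos: [581.5, 352.5, 120.4]
orientation: [0.0, -0.014, 1.0, 0.0]
contact_force: [0.5, -0.7, 0.1]
gripper_width: 85.1
grip_force: 0.0
```

Request:
servo_tool(plan=[[0,0,0,5,20.5,0,-1],[0,0,0,5,20.5,-20,-1],[0,0,0,5,20.5,-40,-1],[0,0,0,5,20.5,-50,-1],[0,0,0,5,20.5,-50,-1]])

```text
clock: 20.75
ee_pos: [585.2, 368.9, 68.4]
orientation: [-0.002, -0.013, 1.0, -0.001]
contact_force: [-0.4, -0.4, -0.2]
gripper_width: 85.4
grip_force: 0.0
```

```bash
python3 - <<'E'
from h import *
s=bot.get_state();print(s["ee_pos"],s["orientation"])
im=bot.read_camera("top");cv2.imwrite("pics/t5.png",cv2.resize(im[175:330,395:565],None,fx=3.5,fy=3.5,interpolation=2)[:,:,::-1])
im=bot.read_camera("side");cv2.imwrite("pics/s5.png",im[:,:,::-1])
E
```

```text
[585.24946696 368.89380561  68.40276227] [-1.65934706e-03 -1.30720229e-02  9.99912868e-01 -7.90567455e-04]
```

View pics/t5.png

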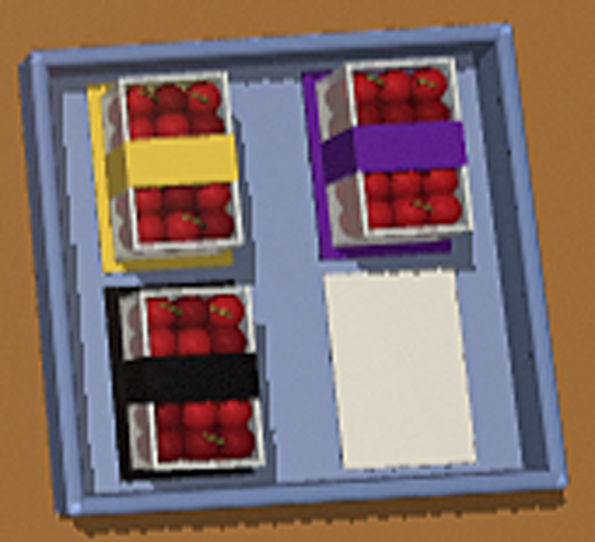

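View pics/s5.png

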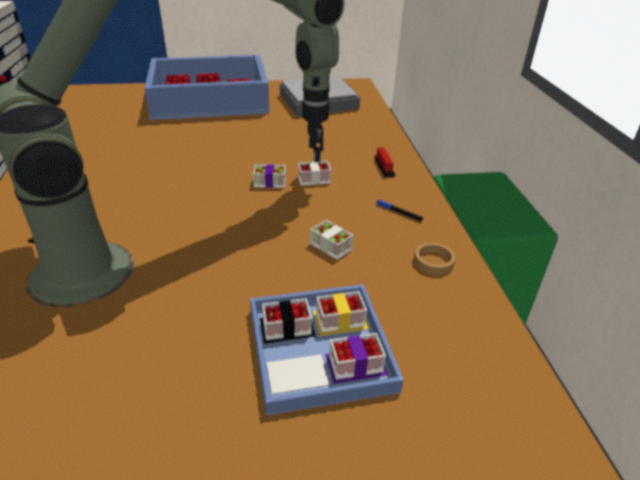

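Request:
servo_tool(plan=[[0,0,0,0,0,-20,-1],[0,0,0,0,0,-40,-1],[0,0,0,0,0,-55,-1],[0,0,0,0,0,-62,-0.9],[0,0,0,0,0,-62,-0.3]])

```text
clock: 21.35
ee_pos: [586.2, 369.3, 7.6]
orientation: [-0.001, -0.013, 1.0, -0.0]
contact_force: [-0.3, -0.7, 0.1]
gripper_width: 68.4
grip_force: 0.0
```

Request:
servo_tool(plan=[[0,0,0,0,0,0,1],[0,0,0,0,0,0,1],[0,0,0,0,0,0,1],[0,0,0,0,0,0,1],[0,0,0,0,0,0,1]])

```text
clock: 21.85
ee_pos: [587.2, 369.9, 9.1]
orientation: [0.001, -0.013, 1.0, 0.0]
contact_force: [0.5, 0.7, 4.3]
gripper_width: 55.5
grip_force: 44.5
```

```bash
python3 - <<'E'
from h import *
c=np.array([(137,293),(248,287),(265,463),(155,470)])/3.5+[395,175]
P=ray("top",c,55);print(P.mean(0),rect(P))
E
```

```text
[ 455.56557777 -231.10579584] (array([ 455.4, -230.8]), array([56.3, 89.1]), np.float32(4.4))
```

Request:
servo_tool(plan=[[0,0,0,0,0,5,1],[0,0,0,0,0,22,1],[0,0,0,0,0,48,1],[0,0,0,-1,-8,76,1],[0,0,0,-5,-28,95,1]])

```text
clock: 22.35
ee_pos: [582.2, 342.9, 104.9]
orientation: [0.001, -0.014, 1.0, 0.001]
contact_force: [0.3, 1.0, -2.1]
gripper_width: 55.4
grip_force: 44.1
```

Request:
servo_tool(plan=[[0,0,0.01,-5,-33,5,1],[0,0,0.02,-12,-71,5,1],[0,0,0.03,-18,-110,5,1],[0,0,0.04,-25,-150,5,1],[0,0,0.052,-32,-190,5,1]])

```text
clock: 22.85
ee_pos: [548.7, 150.2, 108.1]
orientation: [-0.0, -0.04, 0.999, -0.0]
contact_force: [0.2, -0.1, -1.4]
gripper_width: 55.4
grip_force: 44.0
```

Request:
servo_tool(plan=[[0,0,0,-7,-40,0,1],[0,0,0,-14,-80,0,1],[0,0,0,-20,-120,0,1],[0,0,0,-27,-160,0,1],[0,0,0,-33,-200,0,1]])

```text
clock: 23.35
ee_pos: [515.7, -49.8, 108.2]
orientation: [-0.0, -0.039, 0.999, 0.0]
contact_force: [0.6, -0.7, -1.2]
gripper_width: 55.4
grip_force: 44.0
```

Request:
servo_tool(plan=[[0,0,0,-7,-40,0,1],[0,0,0,-14,-80,0,1],[0,0,0,-20,-120,0,1],[0,0,0,-27,-160,0,1],[0,0,0,-33,-200,0,1]])

```text
clock: 23.85
ee_pos: [482.7, -249.7, 108.2]
orientation: [-0.0, -0.039, 0.999, 0.0]
contact_force: [1.6, -0.2, -2.4]
gripper_width: 55.7
grip_force: 44.0
```

Request:
servo_tool(plan=[[0,0,0,-6,-38,0,1],[0,0,0,-11,-68,0,1],[0,0,0,-15,-88,0,1],[0,0,0,-17.3,-100.1,0,1],[0,0,0,-17.3,-100.1,-8,1]])

```text
clock: 24.35
ee_pos: [466.6, -350.3, 100.8]
orientation: [0.001, -0.038, 0.999, -0.001]
contact_force: [0.1, 0.4, -2.8]
gripper_width: 55.3
grip_force: 44.1
```

Request:
servo_tool(plan=[[0,0,0,0,0,-20,1],[0,0,0,0,0,-42,1],[0,0,0,0,0,-58,1],[0,0,0,0,0,-68,1],[0,0,0,0,0,-72,1]])

```text
clock: 24.85
ee_pos: [465.8, -346.7, 26.8]
orientation: [-0.001, -0.04, 0.999, 0.001]
contact_force: [-0.7, 1.4, -2.1]
gripper_width: 55.5
grip_force: 44.1
```

Commanded z is 28.2; touch-down is near 18.2.

Request:
servo_tool(plan=[[0,0,0,0,0,-4,1],[0,0,0,0,0,-6.5,1],[0,0,0,0,0,-8.2,1],[0,0,0,0,0,-9.3,1],[0,0,0,0,0,-9.8,1]])

```text
clock: 25.35
ee_pos: [466.6, -348.7, 19.0]
orientation: [0.0, -0.039, 0.999, -0.0]
contact_force: [-1.8, 0.9, 5.1]
gripper_width: 55.6
grip_force: 44.8
```

Request:
servo_tool(plan=[[0,0,0,0,0,-0.2,1],[0,0,0,0,0,-0.3,1]])

```text
clock: 25.55
ee_pos: [466.6, -348.8, 19.1]
orientation: [0.0, -0.039, 0.999, -0.0]
contact_force: [-2.1, 1.2, 6.6]
gripper_width: 55.4
grip_force: 45.0
```

Request:
servo_tool(plan=[[0,0,0,0,0,0,-0.4],[0,0,0,0,0,0,-0.55],[0,0,0,0,0,0,-0.55],[0,0,0,0,0,5,-0.55],[0,0,0,0,0,25,-0.55]])

```text
clock: 26.05
ee_pos: [465.0, -347.2, 41.6]
orientation: [-0.001, -0.039, 0.999, 0.001]
contact_force: [0.4, -0.2, -0.5]
gripper_width: 66.0
grip_force: 0.0
```

Request:
servo_tool(plan=[[0,0,0,0,0,30,-0.55],[0,0,0,0,0,70,-0.6],[0,0,0,0,0,110,-0.7],[0,0,0,-10,40,120,-0.7],[0,0,0,-20,85,120,-0.7]])

```text
clock: 26.55
ee_pos: [447.9, -265.0, 166.0]
orientation: [0.002, -0.038, 0.999, -0.002]
contact_force: [0.3, 1.1, -0.6]
gripper_width: 72.6
grip_force: 0.0
```

Request:
servo_tool(plan=[[0,0,0,-10,45,0,-0.7],[0,0,0,-20,90,0,-0.7],[0,0,0,-30,135,0,-0.7],[0,0,0,-40,180,0,-0.7],[0,0,0,-50,225,0,-0.7]])

```text
clock: 27.05
ee_pos: [395.8, -37.0, 163.5]
orientation: [0.001, -0.039, 0.999, -0.0]
contact_force: [1.2, 0.4, -0.4]
gripper_width: 72.5
grip_force: 0.0
```

Request:
servo_tool(plan=[[0,0,0,0,45,0,-0.7],[0,0,0,0,90,0,-0.7],[0,0,0,0,135,0,-0.7],[0,0,0,0,150,0,-0.7],[0,0,0,0,150,0,-0.7]])

```text
clock: 27.55
ee_pos: [396.2, 113.4, 163.5]
orientation: [0.0, -0.041, 0.999, 0.0]
contact_force: [-1.1, -0.2, 0.8]
gripper_width: 72.8
grip_force: 0.0
```

```bash
python3 - <<'E'
from h import *
s=bot.get_state();print(s["ee_pos"],s["clock"])
im=bot.read_camera("top");cv2.imwrite("pics/t6.png",cv2.resize(im[175:330,395:565],None,fx=3.5,fy=3.5,interpolation=2)[:,:,::-1])
E
```

```text
[396.20270483 113.41583825 163.46941704] 27.55
```

View pics/t6.png

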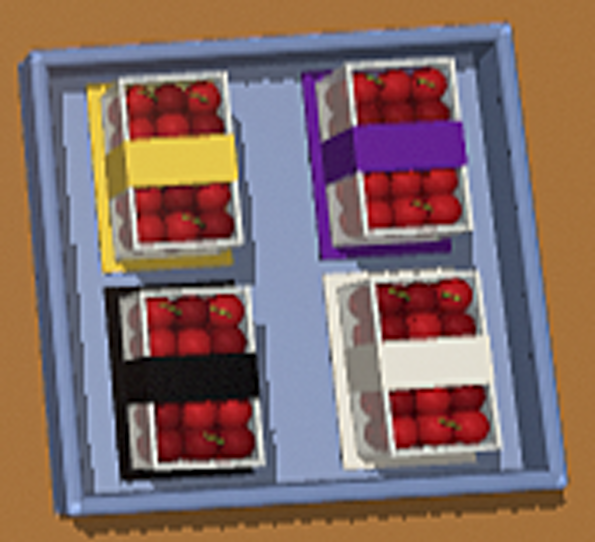

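```bash
python3 - <<'E'
from h import *
c=np.array([(370,280),(475,272),(497,447),(388,457)])/3.5+[395,175]
P=ray("top",c,55);m=P.mean(0);print(m,rect(P))
if np.hypot(*(m-[466.3,-348.4]))<4: print(bot.job_done())
E
```

```text
[ 465.40452631 -347.21183236] (array([ 465.2, -346.9]), array([54.7, 89.7]), np.float32(4.9))
the job is handed in; nothing more can be done
None
```

The four ripe packs are each on the pad matching their band, within about 1.5 mm and 1° of square by the top camera, the two unripe packs were left alone, and the job was handed in at about 28 s of the 106 s allowed.

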